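# Unhook the check weight past its sprung keeper and set it on the balance

### The arm

A 6-joint arm with a two-finger parallel gripper is mounted at the origin on a cart in front of the work surface, level with it; the furniture and walls round the work are solid. World frame = base frame: x ahead of the robot, y to its left, z up, the work surface at z = 0. Lengths are in m, angles in degrees, forces in N, time in s.
With the tool pointing down it reaches from about 0.35 to 0.875 m from the base axis. Payload 4.2 kg.
Tool frame: the origin (TCP) lies midway between the tips of the shut fingers; the grasp point (between the pads) lies 19 mm behind it (r.grasp_offset is the distance from the TCP to the grasp point, in m); z points along the fingers, y is the direction in which the jaws open and shut (so a half turn about z gives the same grasp; the last joint's range is limited). The gripper opens to 87 mm and grips with 3 to 60 N. Pads are 19 mm wide; open, the fingers measure 117 mm over their backs; the gripper's body (75 mm by 190 mm) begins 51 mm behind the grasp point.
Start: joints at [-58.35, 22.042, 0.453, 0, -68.411, -14.817], TCP at [0.181, -0.598, 0.223] pointing down, gripper open.
Joint ranges: [-179.83, 179.83], [-69.29, 118.12], [-61.27, 80.66], [-181.25, 117.63], [-171.15, -9.14], [-177.46, 177.46]. Speed limits (degrees/s): [159.86, 159.86, 180, 180, 180, 180].

### API

Orientations are given as a 3x3 rotation matrix whose columns are the frame's x, y, z axes.
In Python, from station import r gives the robot as it stands.
- The arm moves only by the shell command python3 -m crank 'ROWS'. ROWS is JSON, a list of rows, each a list of 3 entries, a list of its own where there are three numbers: the closure, from -1 (fully open) to 1 (shut), so that 0 is half open, then the shift along the tool's x, y, z as a fraction of full scale, then the turn, a rotation vector about the tool's x, y, z as a fraction of full scale. In form: [[fingers, [dx, dy, dz], [wx, wy, wz]], ...]. A call has 1 to 8 rows; each row shifts and turns the commanded pose from where the row before left it, along the tool's axes as they then stand; what a row does not reach is not made up. Full scale, the value 1, is 100 mm for a shift and 45 degrees for a turn. A row lasts 1/10 s, in which the tool goes at most 50 mm and 8.59 degrees, less where a joint would pass 70% of its speed; a pose out of reach is approached as far as the arm can. A call with a number of a shift or a turn outside -1 to 1 is refused whole. A call with a gripper value outside its range is refused whole. The fingers move at their own pace and stop on an object; the grip force is fixed at half the most. Time passes only in rows, so rows that do not move let the fingers close. It gives the time, the measured TCP pose, the force and the opening at its end, in the units of the state.
- r.sense(): the state, without advancing time (a new reading comes with each control period).
- r.capture(name): name is "scene" or "side" or "wrist"; returns a dict with "img" (400x640x3 uint8, blue, green, red), "fx", "fy", "cx", "cy" (pixels), "R" (3x3) and "t" (3): a world point X has camera coordinates R X + t. Camera axes: x right, y down, z forward; pixel columns grow to the right and rows downward; lengths in m; the calibration is good to about 2 mm. A picture is of the moment at which its call begins. There is no depth.
- r.finish_job(): hands the job in, once; it reports no verdict.
The state is a dict: "time_s": time; "joints": joint angles; "joint_velocities": joint speeds; "effort": joint torques, N m; "tcp_pos": TCP position; "ee_rot": TCP orientation; "wrist_force": force on the tool from outside, world axes, zero at the start; "moment": the same for the moment, N m; "gripper_width": opening from 0.0 (shut) to 1.0 (fully open).
Only numpy, scipy, OpenCV 4.12 (cv2) and the standard library are available. Lean on these libraries where they do the work, as an engineer would, in place of code of your own. Each camera call takes 0.05 s, during which the arm holds its last target.

### The job

The steel check weight hangs on the hook stand by its bail, kept there by a red sprung keeper. Push the weight straight back along the hook so that it presses the keeper fully open, up to its buffer, keep it pressed while you lift the bail out of the mouth, then draw it forward off the hook and set it upright in the middle of the balance pan. Go by feel and stay gentle: never use more than about 25 N on the hook or the balance, and leave the other things on the bench where they are.

Things in the scene. Friction and masses are not known exactly. Their poses are not given: they have to be found in the camera images.
- weight_knob (a point): centre of the check weight's black knob with an orange band, where it is held: 16 x 16 mm, 30 mm tall, flat sides along the weight's x and y axes, z up. The foot is 137 mm below, the bail's bar 41 mm below, joined by a neck 8 mm thick. At the start the weight hangs upright at rest, its axes within 0.04 rad of the stand's.
- weight: steel check weight, one rigid piece, 0.26 to 0.44 kg, 152 mm tall: cylinder 44 mm across, 42 mm tall, above it a closed bail (shoulder top 48 mm above the foot, 57 mm wide in y), then neck and knob. Origin under the middle of its foot, z up.
- weight_bar (a point): middle of the bail's top bar, round, 8 mm thick, 58 mm long along the weight's y axis, 96 mm above the foot. At the start it rests on the hook's arm, which passes through the bail's window under the bar, 44 mm high and 44 mm wide.
- stand: hook stand, fixed: grey base plate 150 x 90 x 10 mm, post 82 mm behind the origin, steel hook arm 30 mm wide pointing to the stand's -x (free end). Origin on the bench under the seat, x runs back along the hook to the post, z up. Arm, hood and keeper are clamped on the post at a reach that differs by up to 10 mm either way along x and is not measured: find it by feel.
- seat (a point): fixed point on the stand, at the arm's top, 118 mm above the bench, over the stand's origin; the arm is 10 mm thick, its free end 22 (+-10) mm in front. Two 7 mm cheeks, a 16 mm slot between them for the neck, form a front wall and a hood over the seat, underside 12 mm and top 17 mm above this point: under it the bar can rise only 4 mm.
- mouth (a point): fixed point on the stand, 16 mm behind and 17 mm above the seat: nominal upper rear edge of the hood (truly +-10 mm along x). Behind it is the mouth, open upward, filled by the red keeper. Once the bar is above the hood (weight 18 to 32 mm higher than hung; at 34 the shoulder meets the arm) it can be drawn along -x off the free end. Nothing of the hook is higher.
- keeper_face (a point): fixed point on the stand, where the shut keeper's front face nominally is (truly +-10 mm along x; does not move with it). The keeper slides to +x on a spring: 4 N at first, 8.5 N at 11 mm, then a rubber buffer that yields only above 11 N, about 9 N per mm, hard stop 1.5 mm on. The bar is clear of the hood after 8 mm of travel, by 3 mm at the buffer; it shuts by itself.
- pan (a point): middle of the top of the balance's round steel pan, 120 mm across, 50 mm above the bench; the pan gives way about 1 mm under the weight (4 N per mm).
- balance: white bench balance 200 x 160 mm, 38 mm tall with the pan 50 mm above the bench, fixed; origin on the bench under the pan's middle, display 90 mm in front of it (-x), z up.
- brass_weight: small brass knob weight, 30 mm across, 48 mm tall, standing on the bench; origin under its foot. A bystander.
- vial_a: glass vial with a white cap, 23 mm across, 76 mm tall; origin under its foot. A bystander.
- vial_b: glass vial with a white cap, 23 mm across, 76 mm tall; origin under its foot. A bystander.
- timer: white bench timer with three round buttons, 66 x 66 x 19 mm; origin under its middle. A bystander.
- tape_roll: roll of beige tape lying flat, 105 mm across, 25 mm tall; origin under its middle. A bystander.

How it is judged (in metres and radians):
On the way, in this order (a step that is already met when the one before it is completed fails the run):
1. the hung weight is pushed back along the hook (at least 6 mm) with the bar still under the hood (x of weight_knob in the frame of stand above 0.006 m and z of weight_knob in the frame of stand below 0.171 m), for 0.1 s.
2. the weight is off the hook: in front of its free end and not touching the stand (x of weight_knob in the frame of stand below -0.04 m and contact force between weight and stand below 0.1 N), for 0.1 s.
At the end, for the whole second after the job is handed in: the weight stands upright (within 0.08 rad) and still on the balance pan, its axis within 25 mm of the pan's middle, released (horizontal distance between weight_knob and pan below 0.025 m and z of weight_knob in the frame of balance between 0.18 and 0.191 m and angle between weight_knob's own z axis and vertical below 0.08 rad and linear speed of weight below 0.02 m/s and contact force between weight and balance above 1 N and contact force between the fingers and weight below 0.1 N); the robot touches nothing.
It fails at once if the weight is forced against the hook stand with more than 26 N (contact force between weight and stand above 26 N).
It fails at once if the weight is pressed or dropped on the balance with more than 26 N (contact force between weight and balance above 26 N).
It fails at once if the robot pushes the hook stand or the balance with more than 26 N (contact force between any of the arm, the fingers and stand above 26 N or contact force between any of the arm, the fingers and balance above 26 N).
It fails at once if a bystander (brass weight, vial, timer, tape roll) is moved by more than 20 mm (distance of any of brass_weight, vial_a, vial_b, timer, tape_roll from where it was at the start of the episode above 0.02 m).
It also fails if it takes over 64 s, if anything falls off the work surface, if the arm or the gripper's body presses on something with over 40 N, if the wrist force passes 120 N, or if a joint passes its speed limit or range.

## Working session

There is one attempt and no reset: what is moved stays moved. The work goes in short steps, Python scripts to look and compute and a shell command to move; the robot and the scene stay as the last step left them, time stands still between calls to the robot, and variables do not carry over. Pictures are saved under pics/ and viewed, and the job is handed in when it is done.

```bash
ls; mkdir -p pics; python3 - <<'E'
from station import r
import cv2
s=r.sense(); print(s)
for n in ("scene","side","wrist"):
    c=r.capture(n); cv2.imwrite(f"pics/{n}0.png",c["img"]); print(n,c["fx"],c["fy"],c["cx"],c["cy"],c["R"],c["t"])
E
```

```text
pics
{'time_s': 0.0, 'joints': array([-5.83517939e+01,  2.20902015e+01,  3.78988472e-01, -2.79548830e-02,
       -6.84129209e+01, -1.48175101e+01]), 'joint_velocities': array([-0.02481694, -0.00490413,  0.07316592, -0.02757074, -0.1057715 ,
       -0.00097195]), 'effort': array([ 4.47831471e-04, -3.90664744e+01,  1.87407285e+01,  4.21987295e+00,
        1.10830029e-02, -1.79501621e-04]), 'tcp_pos': array([ 0.18080602, -0.59763131,  0.2214628 ]), 'ee_rot': array([[-9.57216571e-01, -2.89371513e-01, -7.50555850e-04],
       [-2.89372463e-01,  9.57214313e-01,  2.08236233e-03],
       [ 1.15866466e-04,  2.21046192e-03, -9.99997550e-01]]), 'wrist_force': array([-0.0578071 ,  0.55703588, -0.62579289]), 'moment': array([-0.01760488,  0.0028096 ,  0.02686439]), 'gripper_width': 1.0032445292581085}
scene 518.2049762158948 518.2049762158948 316.25802754415554 203.8742235006517 [[ 0.77052828 -0.63735872  0.00774826]
 [-0.51552847 -0.6302996  -0.58047636]
 [ 0.37485539  0.443279   -0.81424023]] [-0.45030386  0.36854832  1.53621441]
side 473.2747671716055 473.2747671716055 316.8563320262757 205.30031018560385 [[-0.52256771 -0.85245443  0.01563453]
 [-0.3799595   0.21642682 -0.89932764]
 [ 0.7632521  -0.47590007 -0.43699583]] [0.28737825 0.32633632 0.99053554]
wrist 321.00454009906554 321.00454009906554 314.80525214544565 204.08355512878944 [[-0.2901174   0.95698874  0.00211056]
 [ 0.91383016  0.27637739  0.29753987]
 [ 0.284159    0.08825019 -0.95470706]] [ 0.62350973 -0.03527929  0.39303626]
```

View pics/scene0.png

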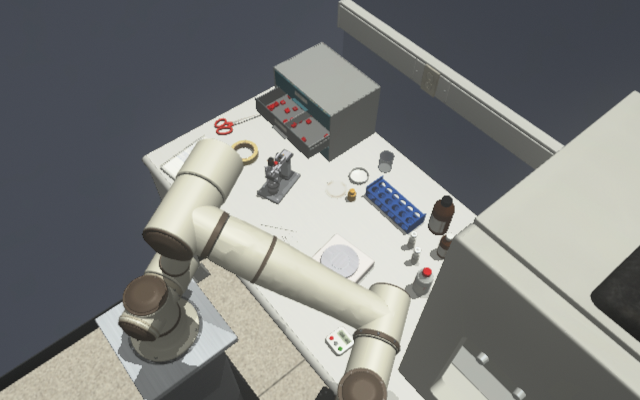

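View pics/side0.png

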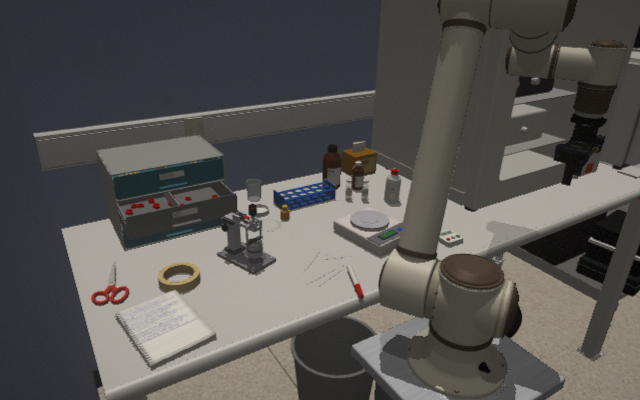

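View pics/wrist0.png

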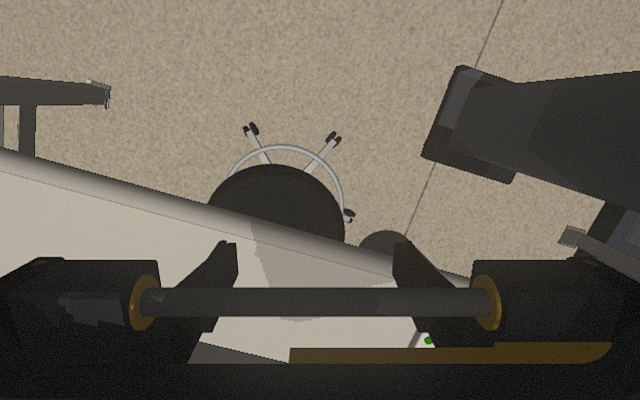

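The scene view shows the stand at about (278,180), the pan at about (340,260) and the brass weight at (352,195). In the side view the stand is at about (245,240) and the pan at (370,218). I'll zoom in on both.

```bash
python3 - <<'E'
import cv2,numpy as np
a=cv2.imread("pics/scene0.png")[140:210,240:320]; b=cv2.imread("pics/side0.png")[195:275,205:285]
cv2.imwrite("pics/za.png",cv2.resize(a,None,fx=8,fy=8,interpolation=cv2.INTER_CUBIC))
cv2.imwrite("pics/zb.png",cv2.resize(b,None,fx=7,fy=7,interpolation=cv2.INTER_CUBIC))
E
```

```text
(no output)
```

View pics/za.png

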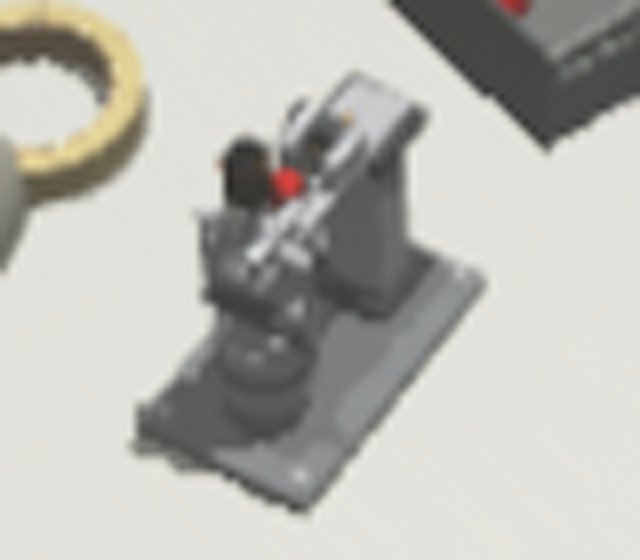

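View pics/zb.png

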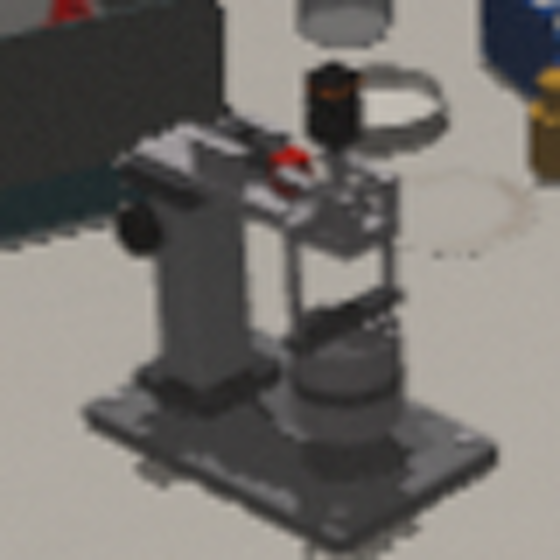

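```bash
cat > h.py <<'E'
import numpy as np,cv2
from station import r
def cams(): return {n:r.capture(n) for n in ("scene","side")}
def ray(c,p):
    d=np.array([(p[0]-c["cx"])/c["fx"],(p[1]-c["cy"])/c["fy"],1.]); R=np.array(c["R"]);t=np.array(c["t"])
    return -R.T@t, R.T@d/np.linalg.norm(d)
def plane(c,p,z):
    o,d=ray(c,p); return o+d*(z-o[2])/d[2]
def tri(l):
    A=np.zeros((3,3));b=np.zeros(3)
    for c,p in l:
        o,d=ray(c,p);P=np.eye(3)-np.outer(d,d);A+=P;b+=P@o
    X=np.linalg.solve(A,b); res=[np.linalg.norm((np.eye(3)-np.outer(d,d))@(X-o)) for o,d in (ray(c,p) for c,p in l)]
    return X,res
def proj(c,X):
    q=np.array(c["R"])@X+np.array(c["t"]); return c["fx"]*q[0]/q[2]+c["cx"],c["fy"]*q[1]/q[2]+c["cy"]
E
python3 - <<'E'
from h import *
C=cams();s,d=C["scene"],C["side"]
zs=lambda x,y:(240+x/8-.5,140+y/8-.5); zd=lambda x,y:(205+x/7-.5,195+y/7-.5)
f=lambda v:np.round(v,4)
print("knob",tri([(s,zs(245,172)),(d,zd(333,105))]))
L,B,Rr=[plane(s,zs(*p),.01) for p in((138,412),(303,500),(485,278))]
print("scene corners",f(L),f(B),f(Rr),np.linalg.norm(L-B),np.linalg.norm(B-Rr), "centre",f((L+Rr)/2), "dir",np.degrees(np.arctan2(*(Rr-B)[[1,0]])))
a,b,c=[plane(d,zd(*p),.01) for p in((495,448),(345,540),(88,412))]
print("side corners",f(a),f(b),f(c),np.linalg.norm(a-b),np.linalg.norm(b-c),"centre",f((a+c)/2),np.degrees(np.arctan2(*(c-b)[[1,0]])))
# pan
for n,cc,roi in(("scene",s,(300,225,380,300)),("side",d,(330,195,415,255))):
    x0,y0,x1,y1=roi;im=cc["img"][y0:y1,x0:x1];cv2.imwrite(f"pics/p_{n}.png",cv2.resize(im,None,fx=7,fy=7,interpolation=cv2.INTER_CUBIC))
E
```

```text
knob (array([0.55313123, 0.20144966, 0.1658419 ]), [np.float64(0.0006250720805252511), np.float64(0.0006250720805251546)])
scene corners [0.506  0.2334 0.01  ] [0.5333 0.1496 0.01  ] [0.671 0.196 0.01 ] 0.08819297487307605 0.14528204459860924 centre [0.5885 0.2147 0.01  ] dir 18.616900613867173
side corners [0.5296 0.1488 0.01  ] [0.5002 0.2276 0.01  ] [0.636  0.2786 0.01  ] 0.08409381852218768 0.14513272555236714 centre [0.5828 0.2137 0.01  ] 20.563353991289276
```

View pics/p_scene.png

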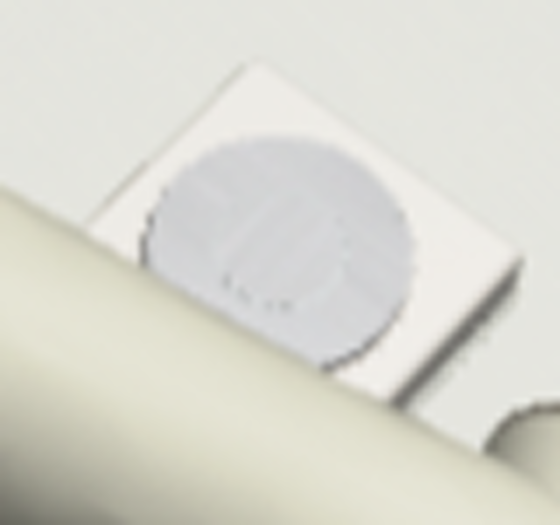

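View pics/p_side.png

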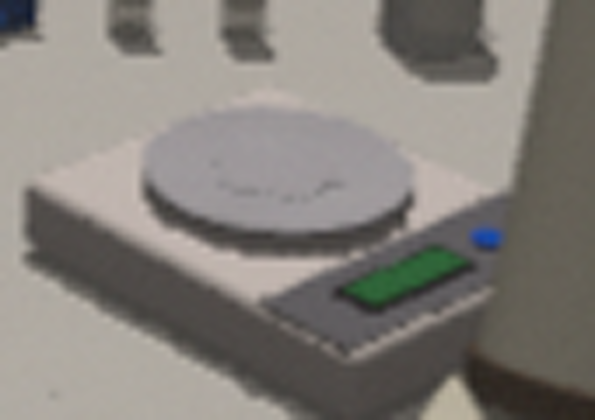

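```bash
python3 - <<'E'
import cv2
a=cv2.imread("pics/scene0.png")[30:210,220:420]; b=cv2.imread("pics/side0.png")[130:260,60:290]
cv2.imwrite("pics/ca.png",cv2.resize(a,None,fx=3.3,fy=3.3,interpolation=cv2.INTER_CUBIC))
cv2.imwrite("pics/cb.png",cv2.resize(b,None,fx=3.4,fy=3.4,interpolation=cv2.INTER_CUBIC))
from h import *
C=cams();s,d=C["scene"],C["side"]
print("pan",plane(s,(339.1,260.6),.05),plane(d,(369.1,218.6),.05),tri([(s,(339.1,260.6)),(d,(369.1,218.6))]))
for n,p in dict(brass=(352,200),vA=(411,248),vB=(416,262)).items(): print(n,plane(s,p,0))
E
```

```text
pan [ 0.53069844 -0.17611173  0.05      ] [ 0.53186251 -0.176913    0.05      ] (array([ 0.53067125, -0.17618637,  0.05057529]), [np.float64(0.0002223941686800959), np.float64(0.00022239416868038346)])
brass [ 7.44538517e-01 -2.72861240e-03 -2.22044605e-16]
vA [ 0.76455985 -0.2706685   0.        ]
vB [ 0.73941513 -0.31770266  0.        ]
```

View pics/ca.png

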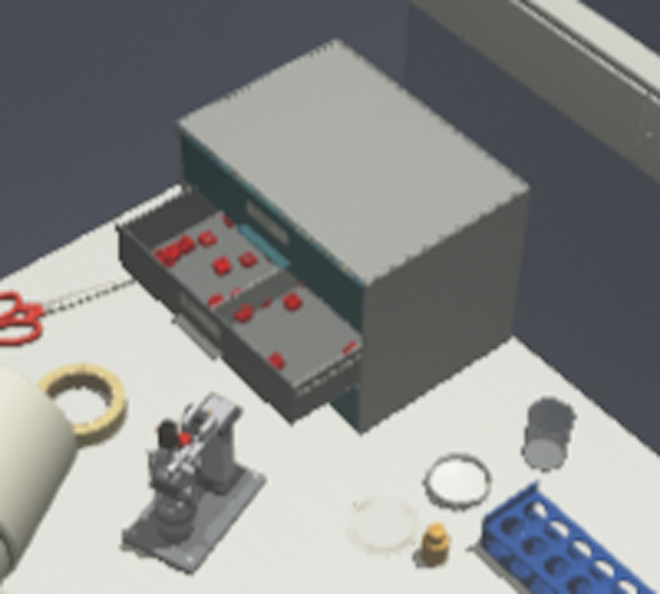

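View pics/cb.png

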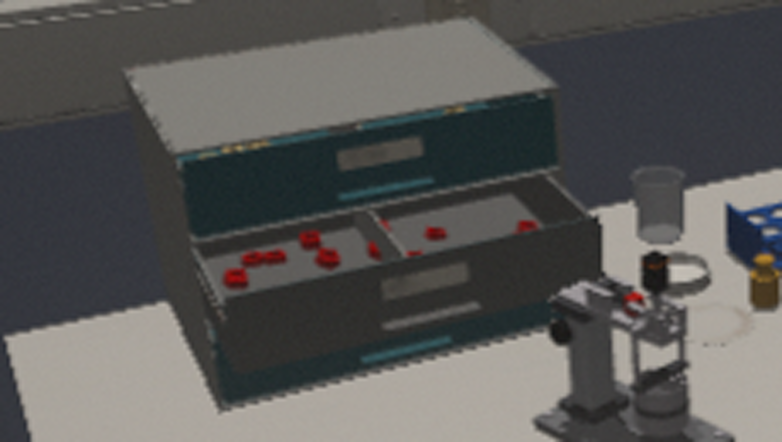

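```bash
python3 - <<'E'
from h import *
C=cams();s,d=C["scene"],C["side"]
print("cab",tri([(s,(330.6,115.5)),(d,(223,157))]))
print("drawer top",tri([(s,(308.6,149)),(d,(236.3,195))]))
print("drawer left",tri([(s,(256,99)),(d,(123,226))]))
o=np.array([.553,.2015]);u=np.array([np.cos(np.radians(19.6)),np.sin(np.radians(19.6))])
X=tri([(s,(308.6,149)),(d,(236.3,195))])[0][:2]-o; print(X@u, X@[-u[1],u[0]])
E
```

```text
cab (array([0.79563192, 0.18332596, 0.23252112]), [np.float64(0.002240947603395989), np.float64(0.0022409476033959904)])
drawer top (array([0.70039413, 0.18249522, 0.14184651]), [np.float64(0.0030694482831213348), np.float64(0.0030694482831213963)])
drawer left (array([0.70842257, 0.50194318, 0.12616478]), [np.float64(0.0025557182104576797), np.float64(0.002555718210457668)])
0.13247855470531833 -0.06734718315692184
```

```bash
python3 -m crank '[[-1,[-0.267,0.299,-0.1],[0,0,0]],[-1,[-0.267,0.299,-0.1],[0,0,0]],[-1,[-0.267,0.299,-0.1],[0,0,0]],[-1,[-0.267,0.299,-0.1],[0,0,0]],[-1,[-0.267,0.299,-0.1],[0,0,0]],[-1,[-0.267,0.299,-0.1],[0,0,0]],[-1,[-0.267,0.299,-0.1],[0,0,0]],[-1,[-0.267,0.299,0],[0,0,0]]]'
python3 -m crank '[[-0.2,[-0.267,0.299,0],[0,0,0]],[-0.2,[-0.267,0.299,0],[0,0,0]],[-0.2,[-0.267,0.299,0],[0,0,0]],[-0.2,[-0.267,0.299,0],[0,0,0]],[-0.2,[-0.267,0.299,0],[0,0,0]],[-0.2,[-0.267,0.299,0],[0,0,0]],[-0.2,[-0.267,0.299,0],[0,0,0]],[-0.2,[-0.267,0.299,0],[0,0,0]]]'
```

```text
time_s: 1.25
tcp_pos: [0.3172, -0.3064, 0.2943]
ee_rot: [[-0.957, -0.29, 0.003], [-0.29, 0.957, -0.002], [-0.003, -0.003, -1.0]]
wrist_force: [0.7, -0.1, 0.1]
gripper_width: 1.001
time_s: 2.05
tcp_pos: [0.4517, -0.0149, 0.293]
ee_rot: [[-0.957, -0.29, 0.001], [-0.29, 0.957, 0.0], [-0.001, -0.0, -1.0]]
wrist_force: [0.9, -0.9, 0.3]
gripper_width: 0.604
```

```bash
python3 -m crank '[[-0.2,[-0.267,0.299,0],[0,0,0]],[-0.2,[-0.267,0.299,0],[0,0,0]],[-0.2,[-0.267,0.299,0],[0,0,0]],[-0.2,[-0.267,0.299,0],[0,0,0]],[-0.2,[-0.267,0.299,0],[0,0,0]],[-0.2,[0,0,0],[0,0,-0.18]],[-0.2,[0,0,0],[0,0,-0.18]],[-0.2,[0,0,0],[0,0,-0.18]]]'
python3 -m crank '[[-0.2,[0,0,0],[0,0,-0.18]],[-0.2,[0,0,0],[0,0,-0.18]],[-0.2,[0,0,0],[0,0,-0.18]],[-0.2,[0,0,0],[0,0,-0.18]],[-0.2,[0,0,0],[0,0,-0.18]],[-0.2,[0,0,0],[0,0,-0.18]],[-0.2,[0,0,0],[0,0,-0.18]],[-0.2,[0,0,0],[0,0,-0.18]]]'
python3 -m crank '[[-0.2,[0,0,0],[0,0,-0.08]],[-0.2,[0,0,0],[0,0,0]],[-0.2,[0,0,0],[0,0,0]]]'
python3 - <<'E'
from h import *
st=r.sense();R=st["ee_rot"];print(np.degrees(np.arctan2(R[1,1],R[0,1])),st["joints"],st["wrist_force"])
print(R.T@(np.array([.553,.2015,.29])-st["tcp_pos"]))
for n in("scene","side","wrist"): cv2.imwrite(f"pics/{n}1.png",r.capture(n)["img"])
E
```

```text
time_s: 2.85
tcp_pos: [0.5359, 0.1657, 0.2923]
ee_rot: [[-0.749, -0.663, -0.0], [-0.663, 0.749, -0.0], [0.0, 0.0, -1.0]]
wrist_force: [-1.1, -0.0, -0.0]
gripper_width: 0.605
time_s: 3.65
tcp_pos: [0.5358, 0.1652, 0.2926]
ee_rot: [[0.28, -0.96, 0.0], [-0.96, -0.28, 0.0], [-0.0, -0.0, -1.0]]
wrist_force: [-0.1, -0.4, 0.5]
gripper_width: 0.599
time_s: 3.95
tcp_pos: [0.5358, 0.1651, 0.2926]
ee_rot: [[0.333, -0.943, 0.0], [-0.943, -0.333, 0.0], [-0.0, -0.0, -1.0]]
wrist_force: [0.5, 0.1, -0.1]
gripper_width: 0.6
-160.55022213568552 [ 3.36884904e+01  1.33603806e+01 -1.91956483e+00 -1.15826510e-03
 -7.47190383e+01 -1.42384073e+01] [ 0.51212136  0.11304293 -0.13902014]
[-0.02856084 -0.02831649  0.00258815]
```

View pics/wrist1.png

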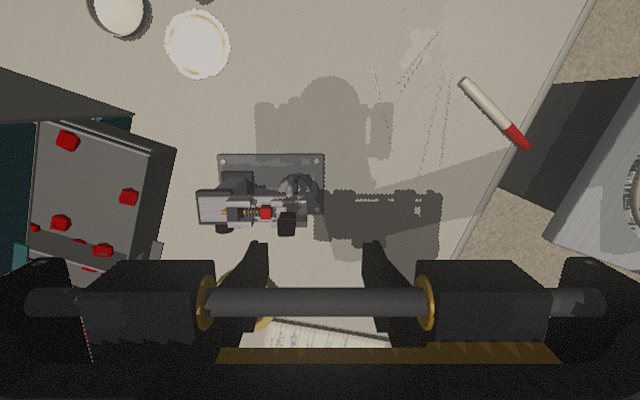

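View pics/side1.png

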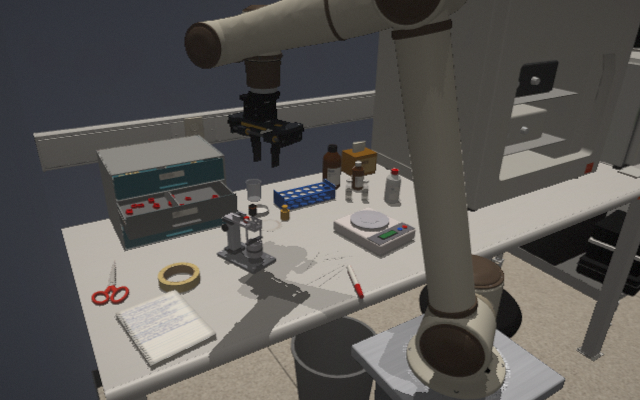

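The wrist view shows the hook level in the picture, so the yaw matches, with the knob at about (287,222). I'll measure it from here.

```bash
python3 - <<'E'
import cv2
a=cv2.imread("pics/wrist1.png")[140:250,190:335]
cv2.imwrite("pics/zw.png",cv2.resize(a,None,fx=5,fy=5,interpolation=cv2.INTER_CUBIC))
E
```

```text
(no output)
```

View pics/zw.png

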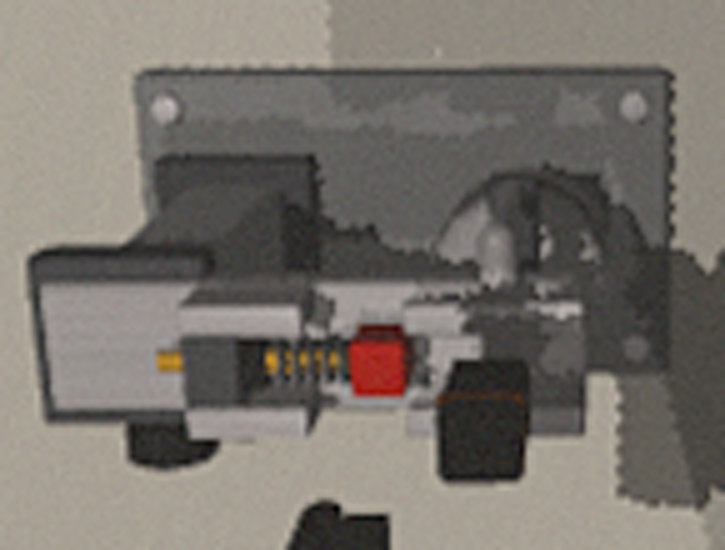

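```bash
python3 - <<'E'
from h import *
w=r.capture("wrist");st=r.sense();R=st["ee_rot"]
K=plane(w,(285.9,227.1),.178);print("knob",K)
f=lambda x,y:(190+x/5-.5,140+y/5-.5)
a,b,c=[plane(w,f(*p),.01) for p in((140,72),(670,70),(665,372))]
print("base edge",a,b,np.linalg.norm(a-b),np.degrees(np.arctan2(*(a-b)[[1,0]])), np.linalg.norm(b-c))
u=(a-b)/np.linalg.norm(a-b);v=np.array([-u[1],u[0],0]);
ctr=(a+b)/2+v*.045;print("ctr",ctr,"knob rel",(K-ctr)@u,(K-ctr)@v)
# red keeper front face & hood rear edge
k=plane(w,f(408,370),.135);h=plane(w,f(408,340),.135);e=plane(w,f(583,415),.135);p=plane(w,f(45,340),.135)
print("rel knob: red front",(k-K)@u,"hood rear?",(h-K)@u,"front end",(e-K)@u,"post back",(p-K)@u)
k=K.copy();k[2]=.29;print("tool shift",R.T@(k-st["tcp_pos"]))
E
```

```text
knob [0.55119541 0.19945481 0.178     ]
base edge [0.66713614 0.19534341 0.01      ] [0.52888243 0.1457374  0.01      ] 0.14688377996308 19.73819696394878 0.0885499749654643
ctr [0.58281175 0.21289646 0.01      ] knob rel -0.03429829918534206 -0.0019743298058167097
rel knob: red front 0.01931839146223525 hood rear? 0.019023426182725726 front end -0.01750250902531267 post back 0.0951706149496874
tool shift [-0.0271948  -0.02593023  0.00256927]
```

```bash
python3 -m crank '[[-0.2,[-0.14,-0.135,0],[0,0,0]],[-0.2,[-0.14,-0.135,0],[0,0,0]],[-0.2,[0,0,0.3],[0,0,0]],[-0.2,[0,0,0.3],[0,0,0]],[-0.2,[0,0,0.25],[0,0,0]],[-0.2,[0,0,0],[0,0,0]],[-0.2,[0,0,0],[0,0,0]]]'
python3 - <<'E'
from h import *
a=r.capture("scene")["img"][110:220,220:350];b=r.capture("side")["img"][150:275,180:310]
cv2.imwrite("pics/z2.png",np.hstack([cv2.resize(a,(400,338),interpolation=cv2.INTER_CUBIC),cv2.resize(b,(352,338),interpolation=cv2.INTER_CUBIC)]))
cv2.imwrite("pics/w2.png",r.capture("wrist")["img"])
E
```

```text
time_s: 4.85
tcp_pos: [0.5524, 0.2006, 0.2081]
ee_rot: [[0.335, -0.942, 0.001], [-0.942, -0.335, -0.001], [0.001, -0.0, -1.0]]
wrist_force: [1.0, -0.7, 0.7]
gripper_width: 0.596
```

View pics/z2.png

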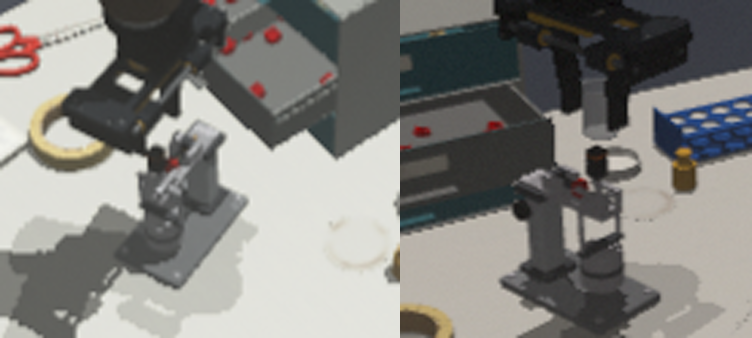

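View pics/w2.png

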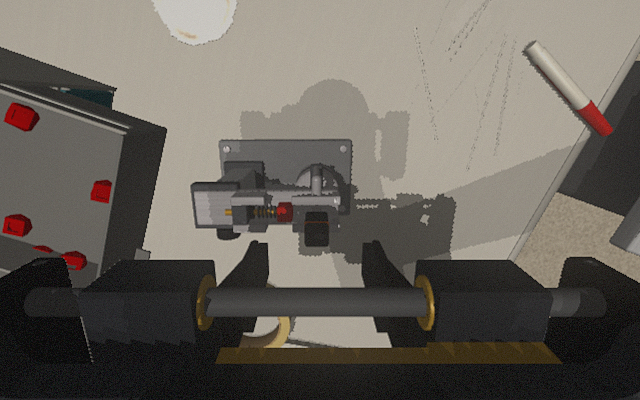

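The knob (316,230) sits midway between the fingers (268 and 362), so I'll descend.

```bash
python3 -m crank '[[-0.2,[0,0,0.2],[0,0,0]],[-0.2,[0,0,0.2],[0,0,0]],[-0.2,[0,0,0.15],[0,0,0]],[-0.2,[0,0,0.05],[0,0,0]],[-0.2,[0,0,0],[0,0,0]],[-0.2,[0,0,0],[0,0,0]]]'
python3 - <<'E'
from h import *
a=r.capture("scene")["img"][110:220,220:350];b=r.capture("side")["img"][150:275,180:310]
cv2.imwrite("pics/z3.png",np.hstack([cv2.resize(a,(400,338),interpolation=cv2.INTER_CUBIC),cv2.resize(b,(352,338),interpolation=cv2.INTER_CUBIC)]))
E
```

```text
time_s: 5.6
tcp_pos: [0.5528, 0.201, 0.149]
ee_rot: [[0.335, -0.942, 0.002], [-0.942, -0.335, 0.001], [-0.0, -0.003, -1.0]]
wrist_force: [0.7, 0.3, 0.4]
gripper_width: 0.597
```

View pics/z3.png

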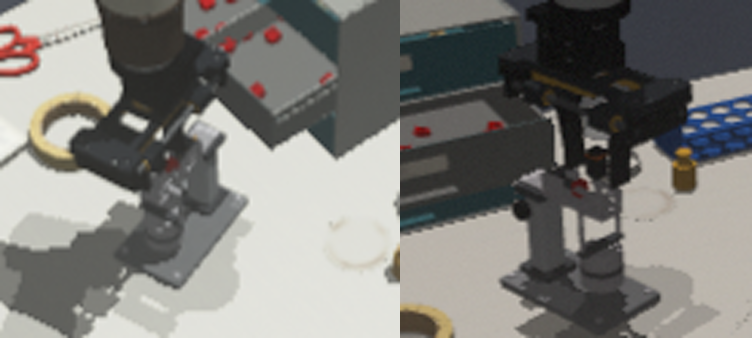

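```bash
python3 -m crank '[[0.3,[0,0,0.025],[0,0,0]],[0.5,[0,0,0],[0,0,0]],[1,[0,0,0],[0,0,0]],[1,[0,0,0],[0,0,0]],[1,[0,0,0],[0,0,0]]]'
python3 -m crank '[[1,[0,0,0],[0,0,0]],[1,[0,0,0],[0,0,0]],[1,[0,0,0],[0,0,0]],[1,[0,0,0],[0,0,0]],[1,[0,0,0],[0,0,0]]]'
python3 -c "
from h import *
s=r.sense();print(s['tcp_pos'],s['wrist_force'],s['moment'],s['gripper_width'])"
```

```text
time_s: 6.2
tcp_pos: [0.552, 0.2006, 0.1451]
ee_rot: [[0.334, -0.942, 0.0], [-0.942, -0.334, -0.0], [0.0, -0.0, -1.0]]
wrist_force: [-0.4, -0.6, -0.5]
gripper_width: 0.225
time_s: 6.7
tcp_pos: [0.5521, 0.2007, 0.1451]
ee_rot: [[0.334, -0.942, 0.0], [-0.942, -0.334, 0.0], [-0.0, -0.0, -1.0]]
wrist_force: [0.5, 0.9, -0.4]
gripper_width: 0.183
[0.55211081 0.20068125 0.14509291] [ 0.47713489  0.90173065 -0.38482791] [ 0.04448996 -0.1669143  -0.00432897] 0.1827089757177423
```

```bash
python3 -m crank '[[1,[0,0,-0.01],[0,0,0]],[1,[0,0,-0.01],[0,0,0]],[1,[0,0,0],[0,0,0]],[1,[0,0,0],[0,0,0]]]'; python3 -m crank '[[1,[0,-0.02,0],[0,0,0]],[1,[0,-0.02,0],[0,0,0]],[1,[0,0,0],[0,0,0]]]'; python3 -m crank '[[1,[0,-0.02,0],[0,0,0]],[1,[0,-0.02,0],[0,0,0]],[1,[0,0,0],[0,0,0]]]'
```

```text
time_s: 7.1
tcp_pos: [0.5515, 0.2004, 0.1465]
ee_rot: [[0.334, -0.942, -0.001], [-0.942, -0.334, -0.001], [0.0, 0.001, -1.0]]
wrist_force: [-0.2, 0.0, -3.7]
gripper_width: 0.18
time_s: 7.4
tcp_pos: [0.556, 0.2021, 0.147]
ee_rot: [[0.334, -0.942, 0.0], [-0.942, -0.334, 0.0], [-0.0, -0.0, -1.0]]
wrist_force: [0.3, 0.4, -4.6]
gripper_width: 0.179
time_s: 7.7
tcp_pos: [0.5598, 0.2034, 0.1471]
ee_rot: [[0.334, -0.942, 0.0], [-0.942, -0.334, 0.0], [-0.0, -0.0, -1.0]]
wrist_force: [0.1, -0.3, -4.6]
gripper_width: 0.183
```

```bash
cat > q.py <<'E'
from h import *
s=r.sense();u=np.array([.9415,.337,0]);p=s['tcp_pos']-np.array([.5518,.2006,.1451]);F=s['wrist_force']
v=np.array([-.337,.9415,0])
print("x %.1f y %.1f z %.1f mm  Fx %.1f Fy %.1f Fz %.1f M %s t %.2f w %.3f"%(1e3*p@u,1e3*p@v,1e3*p[2],F@u,F@v,F[2],np.round(s['moment'],2),s['time_s'],s['gripper_width']))
E
for i in 1 2; do :; done
python3 -m crank '[[1,[0,-0.02,0],[0,0,0]],[1,[0,0,0],[0,0,0]]]'>/dev/null; python3 q.py
python3 -m crank '[[1,[0,-0.02,0],[0,0,0]],[1,[0,0,0],[0,0,0]]]' >/dev/null; python3 q.py
python3 -m crank '[[1,[0,-0.02,0],[0,0,0]],[1,[0,0,0],[0,0,0]]]'>/dev/null; python3 q.py
```

```text
x 10.4 y -0.1 z 2.0 mm  Fx -0.2 Fy -0.4 Fz -3.8 M [0.02 0.11 0.01] t 7.90 w 0.180
x 12.4 y -0.1 z 2.0 mm  Fx 1.0 Fy 0.1 Fz -4.2 M [ 0.02  0.11 -0.  ] t 8.10 w 0.179
x 14.4 y -0.1 z 2.0 mm  Fx -0.2 Fy -0.6 Fz -3.4 M [0.08 0.11 0.  ] t 8.30 w 0.177
```

```bash
python3 -m crank '[[1,[0,-0.02,0],[0,0,0]],[1,[0,0,0],[0,0,0]]]'>/dev/null; python3 q.py
python3 -m crank '[[1,[0,-0.02,0],[0,0,0]],[1,[0,0,0],[0,0,0]]]' >/dev/null; python3 q.py
python3 -m crank '[[1,[0,-0.02,0],[0,0,0]],[1,[0,0,0],[0,0,0]]]'>/dev/null; python3 q.py
```

```text
x 15.9 y -0.1 z 1.8 mm  Fx -1.0 Fy 0.1 Fz -4.6 M [-0.09  0.29  0.02] t 8.50 w 0.179
x 16.9 y -0.2 z 1.7 mm  Fx -4.5 Fy 0.6 Fz -1.5 M [-0.26  1.45  0.  ] t 8.70 w 0.178
x 18.9 y -0.3 z 1.6 mm  Fx -5.3 Fy 1.6 Fz -1.3 M [-0.41  1.75 -0.04] t 8.90 w 0.183
```

```bash
python3 -m crank '[[1,[0,-0.02,0],[0,0,0]],[1,[0,0,0],[0,0,0]]]'>/dev/null; python3 q.py
python3 -m crank '[[1,[0,-0.02,0],[0,0,0]],[1,[0,0,0],[0,0,0]]]' >/dev/null; python3 q.py
python3 -m crank '[[1,[0,-0.02,0],[0,0,0]],[1,[0,0,0],[0,0,0]]]'>/dev/null; python3 q.py
python3 - <<'E'
from h import *
a=r.capture("scene")["img"][110:220,220:350];b=r.capture("side")["img"][180:275,190:290]
cv2.imwrite("pics/z4.png",np.hstack([cv2.resize(a,(400,338),interpolation=cv2.INTER_CUBIC),cv2.resize(b,(356,338),interpolation=cv2.INTER_CUBIC)]))
E
```

```text
x 20.8 y -0.3 z 1.6 mm  Fx -5.5 Fy 1.0 Fz -1.3 M [-0.37  1.96 -0.02] t 9.10 w 0.182
x 22.5 y -0.3 z 1.6 mm  Fx -7.7 Fy 1.3 Fz -1.3 M [-0.42  2.15 -0.03] t 9.30 w 0.181
x 24.2 y -0.3 z 1.6 mm  Fx -6.4 Fy 0.3 Fz -0.0 M [-0.47  2.38  0.01] t 9.50 w 0.180
```

View pics/z4.png

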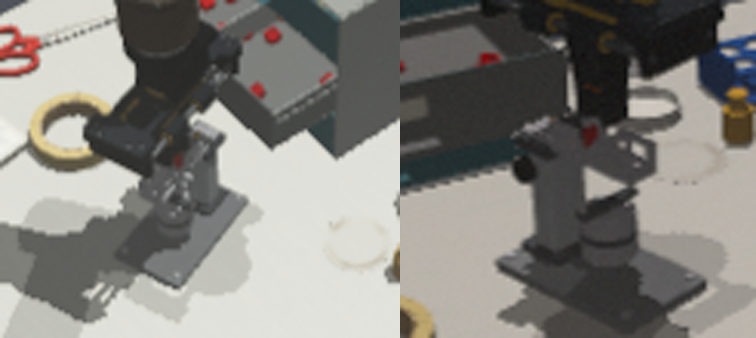

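```bash
python3 -m crank '[[1,[0,-0.02,-0.005],[0,0,0]],[1,[0,0,0],[0,0,0]]]'>/dev/null; python3 q.py
python3 -m crank '[[1,[0,-0.015,0],[0,0,0]],[1,[0,0,0],[0,0,0]]]' >/dev/null; python3 q.py
python3 -m crank '[[1,[0,0,0],[0,0,0]],[1,[0,0,0],[0,0,0]]]' >/dev/null; python3 q.py
```

```text
x 25.6 y -0.3 z 1.7 mm  Fx -7.2 Fy 0.9 Fz -0.9 M [-0.43  2.59 -0.03] t 9.80 w 0.178
x 26.8 y -0.3 z 1.6 mm  Fx -7.8 Fy 1.0 Fz -1.8 M [-0.46  2.74  0.02] t 10.00 w 0.181
x 26.7 y -0.3 z 1.6 mm  Fx -8.0 Fy 1.6 Fz -1.0 M [-0.54  2.7   0.  ] t 10.20 w 0.183
```

```bash
python3 -m crank '[[1,[0,-0.01,0],[0,0,0]],[1,[0,0,0],[0,0,0]]]'>/dev/null; python3 q.py
python3 -m crank '[[1,[0,-0.01,0],[0,0,0]],[1,[0,0,0],[0,0,0]]]' >/dev/null; python3 q.py
python3 -m crank '[[1,[0,-0.005,0],[0,0,0]],[1,[0,0,0],[0,0,0]]]' >/dev/null; python3 q.py
```

```text
x 27.5 y -0.3 z 1.6 mm  Fx -9.2 Fy 1.8 Fz -0.0 M [-0.4   2.87 -0.03] t 10.40 w 0.182
x 27.6 y -0.3 z 1.6 mm  Fx -10.8 Fy 2.1 Fz 1.4 M [-0.51  3.47 -0.05] t 10.60 w 0.180
x 27.7 y -0.3 z 1.6 mm  Fx -11.4 Fy 1.8 Fz 1.3 M [-0.57  3.74 -0.03] t 10.80 w 0.179
```

The force has jumped at x≈27.6 mm, so this is the buffer. I'll lift slowly and watch for the bar catching under the hood.

```bash
python3 -m crank '[[1,[0,0,-0.02],[0,0,0]],[1,[0,0,0],[0,0,0]]]'>/dev/null; python3 q.py
python3 -m crank '[[1,[0,0,-0.02],[0,0,0]],[1,[0,0,0],[0,0,0]]]' >/dev/null; python3 q.py
```

```text
x 27.6 y -0.4 z 1.9 mm  Fx -7.4 Fy 1.4 Fz -5.3 M [-0.52  2.83  0.02] t 11.00 w 0.182
x 27.2 y -0.5 z 3.2 mm  Fx -8.4 Fy 0.3 Fz -7.0 M [-0.62  2.71  0.01] t 11.20 w 0.179
```

```bash
python3 -m crank '[[1,[0,0,-0.015],[0,0,0]],[1,[0,0,0],[0,0,0]]]'>/dev/null; python3 q.py
python3 -m crank '[[1,[0,0,-0.015],[0,0,0]],[1,[0,0,0],[0,0,0]]]' >/dev/null; python3 q.py
```

```text
x 27.0 y -0.6 z 4.4 mm  Fx -8.2 Fy 0.9 Fz -7.6 M [-0.74  2.64  0.03] t 11.40 w 0.180
x 27.0 y -0.7 z 5.8 mm  Fx -8.2 Fy 0.3 Fz -7.5 M [-0.78  2.56  0.02] t 11.60 w 0.183
```

```bash
python3 -m crank '[[1,[0.002,-0.008,-0.02],[0,0,0]],[1,[0,0,0],[0,0,0]]]'>/dev/null; python3 q.py
python3 -m crank '[[1,[0.002,0,-0.02],[0,0,0]],[1,[0,0,0],[0,0,0]]]' >/dev/null; python3 q.py
python3 -m crank '[[1,[0.002,0,-0.02],[0,0,0]],[1,[0,0,0],[0,0,0]]]' >/dev/null; python3 q.py
```

```text
x 27.7 y -0.9 z 7.8 mm  Fx -8.4 Fy 0.5 Fz -8.1 M [-0.83  2.69  0.04] t 11.80 w 0.178
x 27.7 y -1.1 z 9.7 mm  Fx -8.5 Fy 0.1 Fz -8.2 M [-0.89  2.68 -0.  ] t 12.00 w 0.181
x 27.8 y -1.3 z 11.9 mm  Fx -8.9 Fy -0.1 Fz -7.2 M [-0.9   2.7  -0.02] t 12.20 w 0.180
```

```bash
python3 -m crank '[[1,[-0.005,0,-0.02],[0,0,0]],[1,[-0.005,0,0],[0,0,0]]]'>/dev/null; python3 q.py
python3 -m crank '[[1,[0,0,-0.02],[0,0,0]],[1,[0,0,0],[0,0,0]]]' >/dev/null; python3 q.py
python3 -m crank '[[1,[0,0,-0.02],[0,0,0]],[1,[0,0,0],[0,0,0]]]' >/dev/null; python3 q.py
python3 -m crank '[[1,[0,0,-0.02],[0,0,0]],[1,[0,0,0],[0,0,0]]]' >/dev/null; python3 q.py
```

```text
x 30.0 y -0.5 z 16.0 mm  Fx -3.0 Fy -1.2 Fz -3.8 M [-0.25  0.63  0.03] t 12.40 w 0.181
x 34.7 y 0.5 z 20.3 mm  Fx 1.1 Fy 0.7 Fz -4.5 M [ 0.05  0.07 -0.01] t 12.60 w 0.177
x 33.7 y 0.4 z 22.0 mm  Fx 0.5 Fy 0.5 Fz -3.5 M [-0.01  0.12  0.01] t 12.80 w 0.181
x 33.3 y 0.3 z 23.8 mm  Fx 0.2 Fy -0.5 Fz -4.3 M [ 0.04  0.12 -0.01] t 13.00 w 0.180
```

The bar has come free above the keeper: Fx≈0, only the weight's 4 N is on the wrist, and the rise is about 24 mm. I'll check by eye before drawing it forward.

```bash
python3 - <<'E'
from h import *
a=r.capture("scene")["img"][120:220,230:340];b=r.capture("side")["img"][180:275,190:290]
cv2.imwrite("pics/z5.png",np.hstack([cv2.resize(a,(372,338),interpolation=cv2.INTER_CUBIC),cv2.resize(b,(356,338),interpolation=cv2.INTER_CUBIC)]))
E
```

```text
(no output)
```

View pics/z5.png

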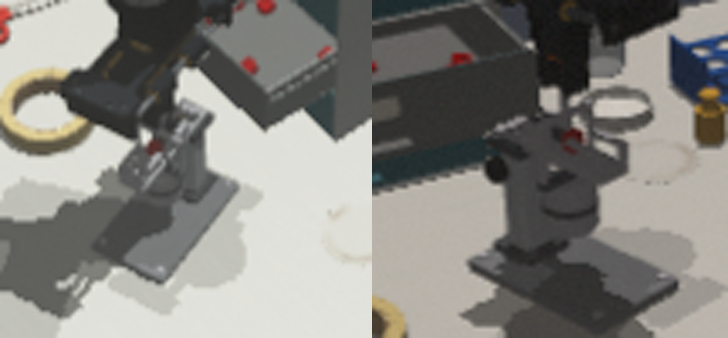

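The weight is raised and upright, with the bar above the hood. Drawing forward.

```bash
python3 -m crank '[[1,[0,0.03,-0.01],[0,0,0]],[1,[0,0.04,0],[0,0,0]],[1,[0,0.04,0],[0,0,0]],[1,[0,0,0],[0,0,0]]]'>/dev/null; python3 q.py
```

```text
x 21.1 y 0.2 z 24.5 mm  Fx 0.4 Fy 0.1 Fz -4.0 M [-0.05  0.12  0.01] t 13.50 w 0.179
```

```bash
python3 -m crank '[[1,[0,0.06,0],[0,0,0]],[1,[0,0.06,0],[0,0,0]],[1,[0,0.06,0],[0,0,0]]]'>/dev/null; python3 q.py
```

```text
x 3.2 y 0.3 z 24.4 mm  Fx -0.9 Fy 0.6 Fz -4.4 M [-0.05  0.1   0.  ] t 13.80 w 0.178
```

```bash
python3 -m crank '[[1,[0,0.08,0],[0,0,0]],[1,[0,0.08,0],[0,0,0]],[1,[0,0.08,0],[0,0,0]]]'>/dev/null; python3 q.py
```

```text
x -20.9 y 0.4 z 24.5 mm  Fx -0.2 Fy -0.1 Fz -3.7 M [0.07 0.1  0.07] t 14.10 w 0.179
```

```bash
python3 -m crank '[[1,[0,0.1,0],[0,0,0]],[1,[0,0.1,0],[0,0,0]],[1,[0,0.1,0],[0,0,0]],[1,[0,0.1,0],[0,0,0]],[1,[0,0.1,0],[0,0,0]],[1,[0,0.1,0],[0,0,0]],[1,[0,0,0],[0,0,0]],[1,[0,0,0],[0,0,0]]]'>/dev/null; python3 q.py
python3 - <<'E'
from h import *
for n in("scene","side"): cv2.imwrite(f"pics/{n}6.png",r.capture(n)["img"])
E
```

```text
x -79.8 y 0.7 z 24.7 mm  Fx 0.4 Fy 0.7 Fz -3.5 M [ 0.1   0.07 -0.03] t 14.90 w 0.177
```

View pics/side6.png

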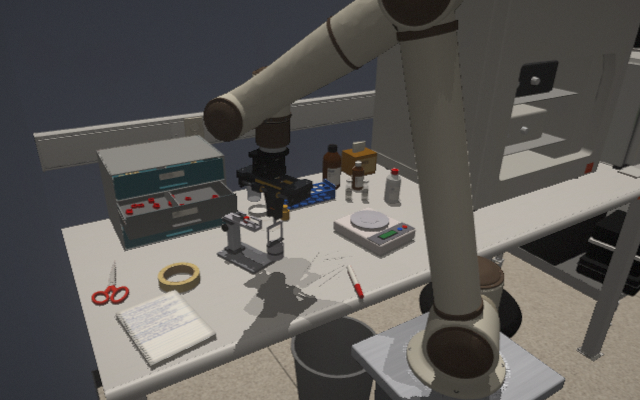

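```bash
python3 -m crank '[[1,[0,0,-0.2],[0,0,0]],[1,[0,0,-0.2],[0,0,0]],[1,[0,0,-0.2],[0,0,0]],[1,[0.2,0.04,0],[0,0,0]],[1,[0.3,0.06,0],[0,0,0]],[1,[0.3,0.06,0],[0,0,0]],[1,[0.3,0.06,0],[0,0,0]],[1,[0.3,0.06,0],[0,0,0]]]'
python3 -m crank '[[1,[0.3,0.06,0],[0,0,0]],[1,[0.3,0.06,0],[0,0,0]],[1,[0.3,0.05,0],[0,0,0]],[1,[0.3,0.05,0],[0,0,0]],[1,[0.3,0.05,0],[0,0,0]],[1,[0.3,0.05,0],[0,0,0]],[1,[0,0,0],[0,0,0]],[1,[0,0,0],[0,0,0]]]'
python3 - <<'E'
from h import *
st=r.sense();R=st["ee_rot"];k=np.array([.531,-.1765,.23])
print("remaining",R.T@(k-st["tcp_pos"]),st["wrist_force"])
C=cams()
for n in C: cv2.imwrite(f"pics/{n}7.png",C[n]["img"])
s,d=C["scene"]["img"],C["side"]["img"]
a=s[190:310,270:410];b=d[120:260,300:440]
cv2.imwrite("pics/z7.png",np.hstack([cv2.resize(a,(400,343),interpolation=cv2.INTER_CUBIC),cv2.resize(b,(343,343),interpolation=cv2.INTER_CUBIC)]))
E
```

```text
time_s: 15.8
tcp_pos: [0.4971, 0.0318, 0.2295]
ee_rot: [[0.334, -0.942, 0.0], [-0.942, -0.334, 0.0], [0.0, -0.0, -1.0]]
wrist_force: [0.4, -0.8, -4.4]
gripper_width: 0.184
time_s: 16.6
tcp_pos: [0.5268, -0.1481, 0.2289]
ee_rot: [[0.333, -0.943, -0.001], [-0.943, -0.333, 0.0], [-0.001, 0.001, -1.0]]
wrist_force: [0.1, 0.9, -4.0]
gripper_width: 0.179
remaining [ 0.02822168  0.00545248 -0.00110135] [ 0.12686586  0.89448597 -4.02718058]
```

View pics/z7.png

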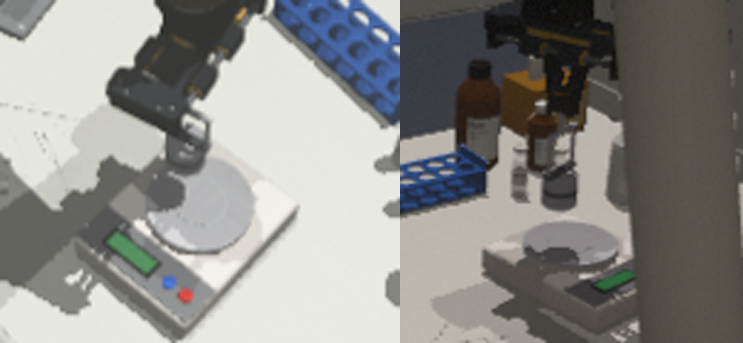

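```bash
python3 -m crank '[[1,[0.14,0.028,0],[0,0,0]],[1,[0.14,0.028,0.1],[0,0,0]],[1,[0,0,0.15],[0,0,0]],[1,[0,0,0.15],[0,0,0]],[1,[0,0,0.1],[0,0,0]],[1,[0,0,0],[0,0,0]],[1,[0,0,0],[0,0,0]]]'
python3 - <<'E'
from h import *
C=cams()
s,d=C["scene"]["img"],C["side"]["img"]
a=s[210:300,290:390];b=d[150:260,320:430]
cv2.imwrite("pics/z8.png",np.hstack([cv2.resize(a,(400,360),interpolation=cv2.INTER_CUBIC),cv2.resize(b,(360,360),interpolation=cv2.INTER_CUBIC)]))
E
```

```text
time_s: 17.4
tcp_pos: [0.5311, -0.176, 0.1796]
ee_rot: [[0.335, -0.942, 0.0], [-0.942, -0.335, -0.001], [0.001, 0.0, -1.0]]
wrist_force: [-0.5, 0.6, -3.6]
gripper_width: 0.186
```

View pics/z8.png

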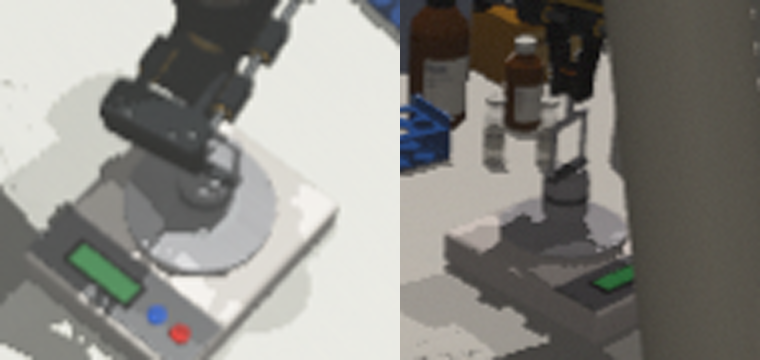

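The weight is centred over the pan and about 10 mm above it. I'll lower it gently and watch Fz.

```bash
python3 -m crank '[[1,[0,0,0.03],[0,0,0]],[1,[0,0,0.03],[0,0,0]],[1,[0,0,0],[0,0,0]]]' >/dev/null; python3 q.py; python3 -m crank '[[1,[0,0,0.02],[0,0,0]],[1,[0,0,0],[0,0,0]]]' >/dev/null; python3 q.py; python3 -m crank '[[1,[0,0,0.01],[0,0,0]],[1,[0,0,0],[0,0,0]]]' >/dev/null; python3 q.py;  python3 -m crank '[[1,[0,0,0.01],[0,0,0]],[1,[0,0,0],[0,0,0]]]' >/dev/null; python3 q.py
```

```text
x -147.0 y -347.0 z 28.0 mm  Fx -0.4 Fy -0.5 Fz -3.6 M [0.   0.14 0.01] t 17.80 w 0.182
x -146.8 y -347.1 z 26.2 mm  Fx -0.2 Fy -0.0 Fz -3.1 M [-0.05  0.17  0.01] t 18.00 w 0.182
x -146.7 y -347.2 z 25.3 mm  Fx -0.3 Fy -0.8 Fz -3.6 M [-0.03  0.09 -0.  ] t 18.20 w 0.181
x -146.5 y -347.4 z 24.6 mm  Fx -0.2 Fy -0.5 Fz -3.2 M [0.06 0.11 0.01] t 18.40 w 0.183
```

```bash
for k in 1; do python3 -m crank '[[1,[0,0,0.01],[0,0,0]],[1,[0,0,0],[0,0,0]]]' >/dev/null; python3 q.py; python3 -m crank '[[1,[0,0,0.008],[0,0,0]],[1,[0,0,0],[0,0,0]]]' >/dev/null; python3 q.py; python3 -m crank '[[1,[0,0,0.008],[0,0,0]],[1,[0,0,0],[0,0,0]]]' >/dev/null; python3 q.py; done
```

```text
x -146.4 y -347.5 z 24.0 mm  Fx 0.5 Fy 0.4 Fz 0.0 M [ 0.03  0.28 -0.  ] t 18.60 w 0.180
x -146.4 y -347.6 z 23.4 mm  Fx -1.1 Fy 1.1 Fz 0.4 M [0.02 0.33 0.03] t 18.80 w 0.186
x -146.3 y -347.7 z 22.7 mm  Fx -0.8 Fy 0.1 Fz 3.3 M [-0.08  0.56 -0.02] t 19.00 w 0.178
```

```bash
python3 -m crank '[[1,[0,0,-0.006],[0,0,0]],[1,[0,0,0],[0,0,0]],[0.6,[0,0,0],[0,0,0]],[0.5,[0,0,0],[0,0,0]],[0.3,[0,0,0],[0,0,0]],[0.1,[0,0,0],[0,0,0]],[-0.1,[0,0,0],[0,0,0]],[-0.2,[0,0,0],[0,0,0]]]'; python3 -m crank '[[-0.2,[0,0,0],[0,0,0]],[-0.2,[0,0,-0.1],[0,0,0]],[-0.2,[0,0,-0.2],[0,0,0]],[-0.2,[0,0,-0.3],[0,0,0]],[-0.2,[0,0,-0.3],[0,0,0]],[-0.2,[0,0,-0.3],[0,0,0]],[-0.2,[0,0,0],[0,0,0]],[-0.2,[0,0,0],[0,0,0]]]'
python3 - <<'E'
from h import *
C=cams()
for n in C: cv2.imwrite(f"pics/{n}9.png",C[n]["img"])
s,d=C["scene"]["img"],C["side"]["img"]
a=s[210:300,290:390];b=d[150:260,320:430]
cv2.imwrite("pics/z9.png",np.hstack([cv2.resize(a,(400,360),interpolation=cv2.INTER_CUBIC),cv2.resize(b,(360,360),interpolation=cv2.INTER_CUBIC)]))
cv2.imwrite("pics/w9.png",r.capture("wrist")["img"])
E
```

```text
time_s: 19.8
tcp_pos: [0.5307, -0.1757, 0.1674]
ee_rot: [[0.334, -0.942, -0.0], [-0.942, -0.334, 0.0], [-0.0, 0.0, -1.0]]
wrist_force: [0.7, -0.3, 0.2]
gripper_width: 0.528
time_s: 20.6
tcp_pos: [0.5309, -0.1756, 0.2888]
ee_rot: [[0.334, -0.942, 0.002], [-0.942, -0.334, 0.0], [0.001, -0.002, -1.0]]
wrist_force: [0.2, -0.7, -1.0]
gripper_width: 0.597
```

View pics/z9.png

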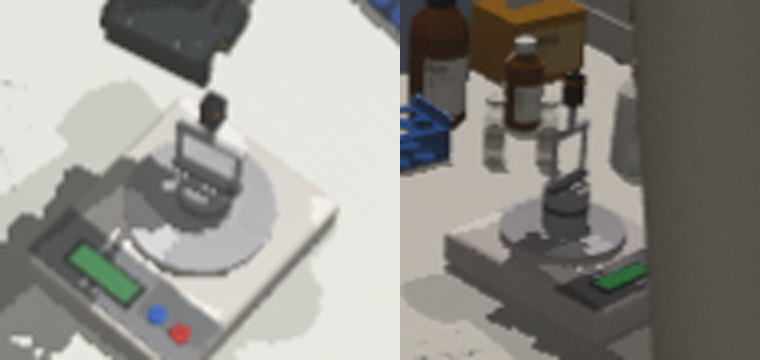

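View pics/w9.png

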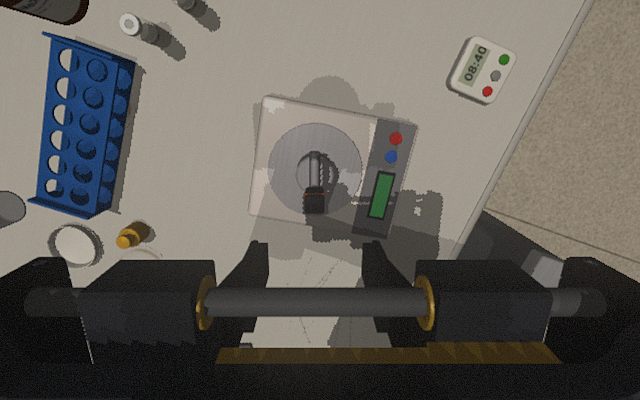

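```bash
python3 - <<'E'
from h import *
C=cams();s,d=C["scene"],C["side"]
print("knob",tri([(s,(342.5,237)),(d,(372.4,177))]))
w=r.capture("wrist")
im=w["img"][90:225,240:425];cv2.imwrite("pics/w9z.png",cv2.resize(im,None,fx=4,fy=4,interpolation=cv2.INTER_CUBIC))
print("pan wrist",plane(w,(314.7,168.5),.05), "knob top wrist",plane(w,(314.5,204),.201))
E
```

```text
knob (array([ 0.53345021, -0.17855674,  0.18815266]), [np.float64(0.0007502951504034255), np.float64(0.0007502951504033266)])
pan wrist [ 0.53027985 -0.17965814  0.05      ] knob top wrist [ 0.53100758 -0.17995756  0.201     ]
```

View pics/w9z.png

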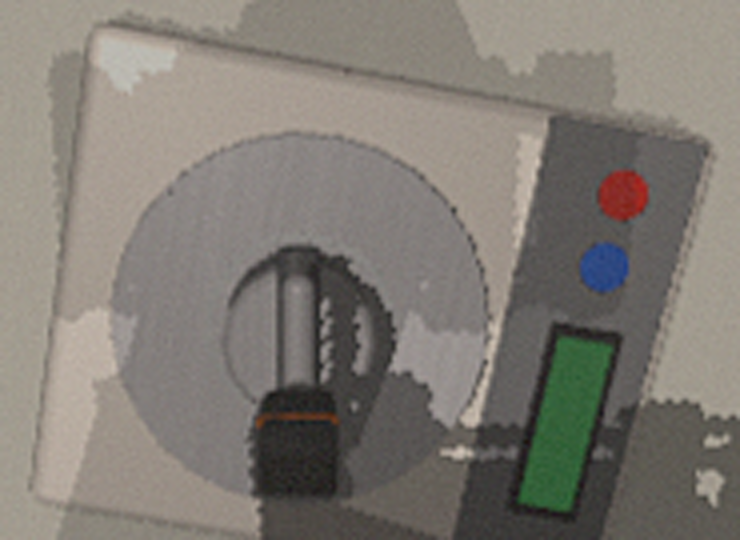

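The knob at (0.533, -0.179, 0.188) is within about 3 mm of the pan middle. It is upright and nothing touches it, so I'll hand the job in.

```bash
python3 -m crank '[[-0.2,[0,0,-0.1],[0,0,0]],[-0.2,[0,0,0],[0,0,0]],[-0.2,[0,0,0],[0,0,0]]]'; python3 -c "
from station import r
print(r.finish_job())"
```

```text
time_s: 21.2
tcp_pos: [0.531, -0.1758, 0.298]
ee_rot: [[0.334, -0.942, 0.001], [-0.942, -0.334, 0.0], [0.0, -0.001, -1.0]]
wrist_force: [-0.5, 0.8, 0.1]
gripper_width: 0.604
the job is handed in; nothing more can be done
None
```

The check weight is off the hook and standing upright on the balance pan, released. I handed the job in at about 21 s, with no verdict reported.

- **Unhooking:** I gripped the knob and pushed the weight back. It met the keeper at about 16 mm and reached the buffer at about 27.6 mm. I kept it pressed while lifting the bail out of the mouth, then drew it forward off the free end.
- **Forces:** the highest wrist reading was about 11–12 N at the buffer, and about 3 N net when pressing onto the pan.
- **Final position:** the last pictures put the knob within about 3 mm of the pan's middle, 0.188 m above the bench. It looked upright, and the fingers were open and well above it.
- **Small disagreements:** the camera views put the knob 2–3 mm apart. The bar also jumped about 7 mm back along the hook as it came free above the keeper, with nothing loaded.
- **Not measured:** I did not re-measure the brass weight, vials, timer and tape roll at the end. The arm made no contact with them that I saw in the pictures or the force readings.

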